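# Shut the test jig and lock it with its pin

## Task

Swing the lid of the circuit-board test jig fully shut, then take the locking pin out of its stand and push it all the way down through the eye of the lid's lug and the slanted lock block under it, until its red grip sits on the lug. Leave the pin there and do not disturb the other things on the bench.

Things in the scene. Friction and masses are not known exactly. Their poses are not given: they have to be found in the camera images.
- jig: test jig, fixed to the bench: grey base 200 (x) x 240 (y) x 45 mm high holding a green circuit board, origin at the centre of its underside, its x axis points away from its lock. Near the -x side (towards the robot) at y = -55 mm it carries the slanted blue lock block; along the +x edge is the lid's hinge. Hinge posts 87 mm high
- lid (a joint): angle of the jig's lid (rad): 0 shut (level on the base), positive open; it stays where it is left (stiff hinge, needs some 2 to 4 N at the tab). The lid is an open aluminium frame 205 x 240 x 12 mm; on its front edge sit a yellow press tab and, 115 mm beside it, a yellow lug with an eye
- lid_hinge (a point): middle of the lid's hinge axis, 105 mm along the jig's x and 80 mm up; the axis runs along the jig's y and the front of the lid goes up as it opens
- lid_tab (a point): middle of the upper face of the yellow press tab (44 mm wide, the reachable face 45 mm long, 12 mm thick), at 235 mm from the hinge axis in the lid's own plane and 60 mm along the jig's +y; its upper face lies 6 mm above the plane through the hinge; with the lid shut it is 86 mm above the bench
- lid_eye (a point): centre of the upper mouth of the eye (hole 15.5 mm across with a 2 mm bevel, through a 12 mm thick slanted lug, 46 x 44 mm) on the lid; moves with the lid; coincides with the origin of lock when the lid is shut
- lock: slanted blue block fixed to the jig, hole 14 mm across, 2 mm bevel. Origin: upper mouth of the lid's eye when the lid is shut, 94 mm above the bench; z axis: up and out along the hole, leaning 30 degrees from vertical towards the jig's -x; y: the jig's y. Along z, with the lid shut, the lid's lug spans 0 to -12 mm, the block -24 to -40 mm (through hole); free below to -75 mm
- pin: loose locking pin, about 90 g: round steel shaft 12 mm across and 60 mm long with a tapered tip, and a red square grip 26 x 26 mm, 45 mm long. Origin at the tip of the shaft, z axis along the pin towards the grip (grip from z = 60 to 105 mm), x and y axes square to the grip's faces. At the start it stands upright in its stand
- pin_tip (a point): the centre of the pin's tip (same as its origin)
- pin_shoulder (a point): the centre of the underside of the pin's red grip, 60 mm above the tip
- pin_stand: grey block 80 x 80 x 56 mm fixed to the bench with a 14 mm hole 50 mm deep in which the pin stands, its grip 10 mm clear of the block; origin at the centre of its underside
- parts_tray: blue open tray 100 x 80 x 45 mm, fixed; bystander; origin under its centre
- spare_board: loose spare green circuit board on an aluminium plate, 110 x 150 x about 32 mm; bystander; origin under its centre
- flux_bottle: loose small bottle with red cap, 44 mm across, 100 mm tall; bystander; origin under its centre
- spool: loose metal spool standing on its flange, 64 mm across, 46 mm tall; bystander; origin under its centre
- screwdriver: loose screwdriver lying on the bench; bystander; its x axis runs along it
- capacitor: loose blue can capacitor standing upright, 35 mm across, 52 mm tall; bystander; origin under its centre
- multimeter: loose yellow handheld multimeter lying flat, 150 x 75 x 40 mm; bystander; origin under its centre

How it is judged (in metres and radians):
On the way, in this order (a step that is already met when the one before it is completed fails the run):
1. the lid is shut, the pin not yet in the lock (value of joint lid below 0.05 rad and distance between pin_shoulder and lock above 0.03 m), for 0.1 s.
2. the pin is through the eye and the lock block, its grip down on the lug (value of joint lid below 0.03 rad and z of pin_shoulder in the frame of lock between -0.006 and 0.006 m and x of pin_tip in the frame of lock between -0.007 and 0.007 m and y of pin_tip in the frame of lock between -0.007 and 0.007 m and x of pin_shoulder in the frame of lock between -0.007 and 0.007 m and y of pin_shoulder in the frame of lock between -0.007 and 0.007 m and angle between the z axis of pin and the z axis of lock, either way round below 0.14 rad), for 0.2 s.
At the end, for the whole second after the job is handed in: The lid is shut (within 0.03 rad), the pin stands in the lock with the underside of its grip within 6 mm of the lug's face, its tip and shoulder within 7 mm of the hole's axis and its axis within 0.14 rad of it, at rest and released (all of step 2 and linear speed of pin below 0.02 m/s and contact force between pin and the fingers below 0.1 N); the robot touches nothing.
It fails at once if a loose bystander was pushed more than 30 mm (distance of any of spare_board, flux_bottle, spool, screwdriver, capacitor, multimeter from where it was at the start of the episode above 0.03 m).
It also fails if it takes over 56 s, if anything falls off the work surface, if the arm or the gripper's body presses on something with over 40 N, if the wrist force passes 120 N, or if a joint passes its speed limit or range.

## Robot

A 6-joint arm with a two-finger parallel gripper is mounted at the origin on the work surface. World frame = base frame: x ahead of the robot, y to its left, z up, the work surface at z = 0. Lengths are in mm, angles in rad, forces in N, time in s.
With the tool pointing down it reaches from about 275 to 1000 mm from the base axis. Payload 8.4 kg.
Tool frame: the origin (TCP) lies at the very end of the fingers, on their centre line; the grasp point (between the pads) lies 19 mm behind it; z points along the fingers, y is the direction in which the jaws open and shut (so a half turn about z gives the same grasp; the last joint's range is limited). The gripper opens to 85 mm and grips with 20 to 120 N. Pads are 22 mm wide; open, the fingers measure 114 mm over their backs; the gripper's body (76 mm by 85 mm) begins 54 mm behind the grasp point. The pads swing forward as they close: fully open they stand 13 mm farther back than shut.
Start: joints at [-1.319, 0.353, 1.633, -0, 1.155, -0.002], TCP at [156.926, -604.981, 231.281] pointing down, gripper open.
Joint ranges: [-2.63, 2.63], [-0.92, 2.1], [0.06, 2.66], [-1.3, 4.44], [0, 2.69], [-3.02, 3.02]. Speed limits (rad/s): [2.22, 2.22, 2.79, 3.14, 3.14, 3.14].

## Interface

Orientations are given as [roll, pitch, yaw] about the fixed x, y, z axes, in that order (R = Rz(yaw) Ry(pitch) Rx(roll)).
In Python, from rig import r gives the robot as it stands.
- The arm moves only by the tool move_arm, never from a script. Its argument "increments" is a list of rows, each an object of numbers: "tx", "ty", "tz": the shift along the tool's x, y, z in cm; "rx", "ry", "rz": the turn, a rotation vector about the tool's x, y, z in degrees; "gripper": the gripper's target within -1 to 1 (fully open at 1, half-way at 0, shut at -1). A call has 1 to 12 rows; each row shifts and turns the commanded pose from where the row before left it, along the tool's axes as they then stand; what a row does not reach is not made up. A row lasts 1/10 s, in which the tool goes at most 50 mm and 8.59 degrees, less where a joint would pass 70% of its speed; a pose out of reach is approached as far as the arm can. A call is refused whole if a number of a shift passes 5 or a number of a turn 8.59, either way. A call with a gripper value outside its range is refused whole. The fingers move at their own pace and stop on an object; "squeeze" is the grip in N (left out, the last holds). Time passes only in rows, so rows that do not move let the fingers close. It gives the time, the measured TCP pose, the force and the opening at its end, in the units of the state.
- r.sense(): the state, without advancing time (a new reading comes with each control period).
- r.grab_frame(name): name is "scene" or "top"; returns (picture, depth): 400x640x3 uint8, red, green, blue; 400x640 float32, mm along the optical axis (not along the pixel's ray), 0 where there is no reading.
- r.camera_model(name): a dict with "fx", "fy", "cx", "cy" (pixels), "R" (3x3) and "t" (3): a world point X has camera coordinates R X + t. Camera axes: x right, y down, z forward; pixel columns grow to the right and rows downward; lengths in mm; the calibration is good to about 2 mm. A picture is of the moment at which its call begins. camera_model takes no time and is no camera call.
- r.sign_off(): hands the job in, once; it reports no verdict.
Trained networks look in the newest picture that a camera, given by its name, has taken for a name from the list of things; names that differ only in an ending like _2 or _b are one class to them, and where a whole thing is asked for, a point or a joint stands for the part that bears it (a point fixed in the world has none). Each returns a list of dicts, best first, with "confidence" (0 to 1); they miss things now and then, are a little off and sometimes report something else, mostly with a low value. They report only what shows in the picture. A call takes as long as a camera call.
- r.cut_out(query, camera): "mask" (400x640 bool, what is visible of it) and "bbox" ([left, top, right, bottom] in pixels, round what is visible of it).
- r.place_of(query, camera): "location" ([row, column] in pixels: a listed point, or the origin of a listed thing).
The state is a dict: "clock": time; "qpos": joint angles; "qvel": joint speeds; "joint_efforts": joint torques, N m; "eef_pos": TCP position; "tcp_rot": TCP orientation; "contact_force": force on the tool from outside, world axes, zero at the start; "wrist_torque": the same for the moment, N m; "opening": opening from 0.0 (shut) to 1.0 (fully open).
Only numpy, scipy, OpenCV 4.12 (cv2) and the standard library are available. Lean on these libraries where they do the work, as an engineer would, in place of code of your own. Each camera call takes 0.05 s, during which the arm holds its last target. There are 200 camera calls.

## Working session

There is one attempt and no reset: what is moved stays moved. The work goes in short steps, Python scripts to look and compute and a tool call to move; the robot and the scene stay as the last step left them, time stands still between calls to the robot, and variables do not carry over. Pictures are saved under pics/ and viewed, about 8 in all and at most 12, crops included, and the job is handed in when it is done.

Besides the shell and the picture viewer there is one more tool, called after "Call:" by a JSON object that holds its "fn" and its "kwargs". move_arm: Moves the arm, as the interface text tells. Its arguments: {"type":"object","properties":{"increments":{"type":"array","items":{"type":"object","properties":{"tx":{"type":"number"},"ty":{"type":"number"},"tz":{"type":"number"},"rx":{"type":"number"},"ry":{"type":"number"},"rz":{"type":"number"},"gripper":{"type":"number"}}}},"squeeze":{"type":"number"}},"required":["increments"]}

```bash
ls; mkdir -p pics
python3 - <<'E'
from rig import r
import cv2,numpy as np
for n in ("scene","top"):
    p,d=r.grab_frame(n); cv2.imwrite(f"pics/{n}0.png",p[:,:,::-1]); np.save(f"{n}_d.npy",d)
    m=r.camera_model(n); print(n,m)
    for q in ("jig","lid_tab","lid_eye","lid_hinge","pin","pin_tip","pin_shoulder","pin_stand","lock"):
        try:
            print(q,[(np.round(a["location"],1).tolist(),round(a["confidence"],2), ) for a in r.place_of(q,n)[:2]])
        except Exception as e: print(q,e)
print(r.sense())
E
```

```text
pics
scene {'fx': 445.22928647130215, 'fy': 445.22928647130215, 'cx': 317.7928763245655, 'cy': 192.73930879640182, 'R': array([[-0.92780953,  0.37304739, -0.00226307],
       [ 0.23337209,  0.57566771, -0.7836735 ],
       [-0.29104458, -0.72762787, -0.62116884]]), 't': array([ 562.28951621,  -78.10193564, 1823.5806196 ])}
jig [([210.8, 298.9], 0.79)]
lid_tab [([156.5, 320.1], 0.56)]
lid_eye [([134.2, 312.1], 0.56)]
lid_hinge [([200.1, 271.7], 0.84)]
pin [([155.9, 321.0], 0.66)]
pin_tip []
pin_shoulder []
pin_stand [([158.6, 311.0], 0.63)]
lock [([170.8, 331.8], 0.54), ([158.6, 271.2], 0.24)]
top {'fx': 368.3116041572855, 'fy': 368.3116041572855, 'cx': 315.31754229316005, 'cy': 201.67577100499824, 'R': array([[-0.00302625, -0.99994244, -0.01029349],
       [-0.9859192 ,  0.00470453, -0.16715624],
       [ 0.16719504,  0.00964269, -0.98587668]]), 't': array([   5.33988704,  583.77491973, 1122.18061875])}
jig [([176.7, 326.4], 0.92)]
lid_tab []
lid_eye [([186.0, 346.4], 0.89)]
lid_hinge [([144.1, 321.9], 0.77)]
pin [([217.7, 414.7], 0.54)]
pin_tip []
pin_shoulder []
pin_stand [([220.4, 412.7], 0.62), ([233.1, 205.3], 0.55)]
lock [([221.4, 339.7], 0.58), ([209.3, 160.3], 0.57)]
{'clock': 1.0, 'qpos': array([-1.31937587e+00,  3.52989876e-01,  1.63340674e+00,  6.19188793e-07,
        1.15520360e+00, -2.41260341e-03]), 'qvel': array([-0.00032703,  0.00118907, -0.00049635, -0.00037823,  0.00035492,
       -0.00069725]), 'joint_efforts': array([-9.33363185e-05, -6.05179596e+01, -3.42443597e+01,  1.09378871e-04,
        1.12623758e-03, -4.72810996e-06]), 'eef_pos': array([ 156.93950928, -604.97281066,  231.28440738]), 'tcp_rot': array([-3.14158509e+00, -5.84717816e-07,  2.53832809e-01]), 'contact_force': array([-0.58229479,  0.29610364, -0.17636641]), 'wrist_torque': array([-0.05806392,  0.04248722, -0.01029746]), 'opening': 0.995990616059446}
```

View pics/scene0.png

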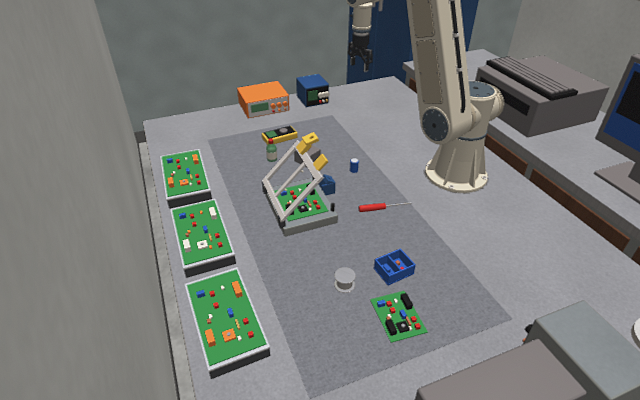

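View pics/top0.png

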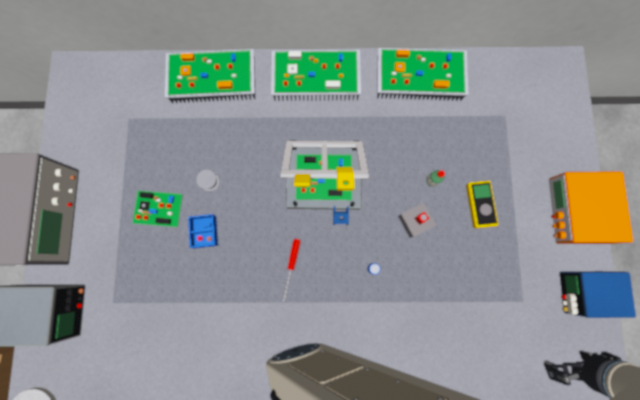

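```bash
cat > h.py <<'E'
from rig import r
import numpy as np, cv2
def world(n,rows,cols,d):
    m=r.camera_model(n); rows,cols,d=map(np.asarray,(rows,cols,d))
    c=np.stack([(cols-m["cx"])/m["fx"]*d,(rows-m["cy"])/m["fy"]*d,d],-1)
    return (c-m["t"])@m["R"]
def cloud(n,d):
    rr,cc=np.mgrid[0:400,0:640]; P=world(n,rr,cc,d); P[d<=0]=np.nan; return P
def proj(n,X):
    m=r.camera_model(n); c=np.asarray(X)@m["R"].T+m["t"]
    return np.stack([c[...,1]/c[...,2]*m["fy"]+m["cy"],c[...,0]/c[...,2]*m["fx"]+m["cx"]],-1)
E
python3 - <<'E'
from h import *
d=np.load("top_d.npy");P=cloud("top",d);im=cv2.imread("pics/top0.png").astype(int)
B,G,R=im[...,0],im[...,1],im[...,2]
def rep(n,m):
    Q=P[m&np.isfinite(P[...,0])]; print(n,len(Q),np.round(np.median(Q,0),1),np.round(Q.min(0)),np.round(Q.max(0)))
    return Q
rg=lambda a,b,c,e:(lambda m:(m.__setitem__((slice(a,b),slice(c,e)),True),m)[1])(np.zeros((400,640),bool))
print("bench",np.nanmedian(P[300:330,300:330,2]))
Q=rep("red",rg(205,230,410,435)&(R>G+60)&(R>B+60)); 
Q=rep("stand",rg(200,242,395,436)&(P[...,2]>40)&(P[...,2]<75)); print("stand rect",cv2.minAreaRect(Q[:,:2].astype(np.float32)))
Q=rep("jigbase",rg(135,215,275,375)&(P[...,2]>30)&(P[...,2]<60)); print(cv2.minAreaRect(Q[:,:2].astype(np.float32)))
Q=rep("eye",rg(135,200,325,375)&(R>B+60)&(G>B+60))
Q=rep("tab",rg(135,200,280,325)&(R>B+60)&(G>B+60))
Q=rep("blue",rg(200,232,325,355)&(B>R+40))
Q=rep("lidhi",rg(135,200,275,375)&(P[...,2]>100))
c=Q.mean(0);u,s,v=np.linalg.svd(Q-c);print("lid plane",c,v[2],s, np.degrees(np.arctan2(np.hypot(*v[2][:2]),abs(v[2][2]))))
for n,(a,b,c,e) in {"pin":(195,245,390,440),"jig":(130,240,270,390)}.items():
    pass
o=cv2.resize(cv2.imread("pics/top0.png")[130:245,265:445],None,fx=4.4,fy=4.4,interpolation=cv2.INTER_CUBIC); cv2.imwrite("pics/c1.png",o)
E
```

```text
bench 0.13824722601259298
red 81 [ 523.3 -314.   109.7] [ 510. -350.   55.] [ 542. -303.  117.]
stand 580 [ 522.2 -312.3   56. ] [ 474. -371.   40.] [ 577. -266.   75.]
stand rect ((526.3121337890625, -319.26800537109375), (79.05790710449219, 81.54132080078125), 26.057716369628906)
jigbase 2968 [640.6 -15.9  46.6] [ 546. -141.   30.] [769.  97.  60.]
((656.8489379882812, -24.685096740722656), (238.621337890625, 218.79241943359375), 87.67442321777344)
eye 410 [612.3 -78.3 264.4] [ 579. -111.   44.] [693. -56. 275.]
tab 259 [615.3  35.8 243.2] [592. -12.  42.] [715.  68. 262.]
blue 222 [533.8 -75.   70.1] [513. -99.  -4.] [568. -53.  85.]
lidhi 1592 [636.2 -28.7 223.5] [ 579. -145.  100.] [761.  96. 275.]
lid plane [648.01562963 -27.45486874 212.50462054] [0.7189276  0.01089502 0.69499957] [3019.88593108 2568.95203089  244.1438491 ] 45.97281689770062
```

View pics/c1.png

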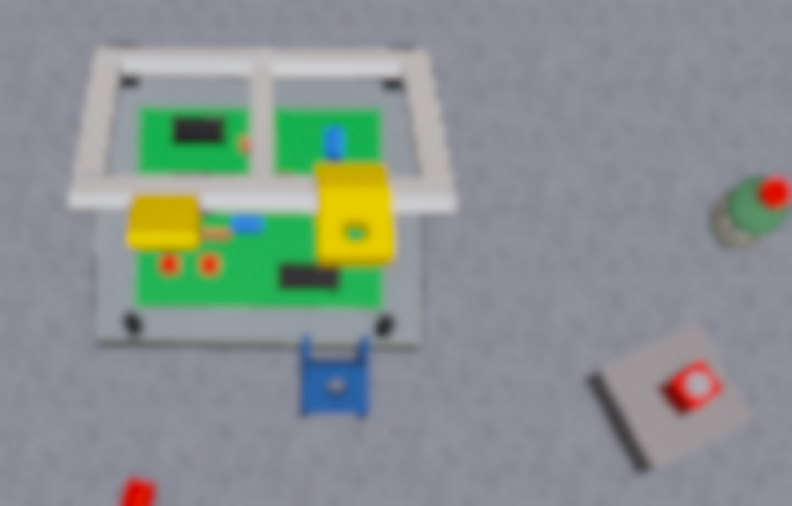

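```bash
cat >> h.py <<'E'
def atz(n,row,col,z):
    m=r.camera_model(n); C=-m["R"].T@m["t"]
    v=m["R"].T@np.array([(col-m["cx"])/m["fx"],(row-m["cy"])/m["fy"],1.0]); return C+v*(z-C[2])/v[2]
E
python3 - <<'E'
from h import *
im=cv2.imread("pics/top0.png"); g=cv2.cvtColor(im,cv2.COLOR_BGR2GRAY).astype(float)
# base front edge top (bright->dark), sub-pixel
pts=[]
for c in list(range(292,330))+list(range(352,357)):
    s=np.diff(g[200:214,c]); k=np.argmin(s); 
    w=np.clip(-s[max(k-2,0):k+3],0,None); pts.append(atz("top",200+0.5+(np.arange(max(k-2,0),max(k-2,0)+len(w))*w).sum()/w.sum(),c,45))
pts=np.array(pts); a=np.polyfit(pts[:,1],pts[:,0],1); res=pts[:,0]-np.polyval(a,pts[:,1]); ok=abs(res)<2*np.median(abs(res))+.5
a=np.polyfit(pts[ok,1],pts[ok,0],1); print("front edge x=",a, "yaw deg",np.degrees(np.arctan(-a[0])),ok.sum(),np.std(res[ok]))
L=atz("top",217.5,341.4,73.2); print("lock hole",L)
print("front edge x at lock y",np.polyval(a,L[1]))
for nm,(rr,cc) in {"baseL":(208,287),"baseR":(208.5,360.3)}.items(): print(nm,atz("top",rr,cc,45))
th=np.arctan(-a[0]); Rz=np.array([[np.cos(th),-np.sin(th)],[np.sin(th),np.cos(th)]])
# jig centre: y from lock y=-55, x from front edge (-100)
e=np.array([np.polyval(a,L[1]),L[1]]); J=e-Rz@[-100,-55]; print("jig",J, "lock(jig) x", (Rz.T@(L[:2]-J))[0]-12)
H=J+Rz@[105,0]; print("hinge",H)
d=np.load("top_d.npy");P=cloud("top",d)
for al in np.radians([42,44,46,48,50,0]):
    T=np.r_[J+Rz@[105-235*np.cos(al)+6*np.sin(al),60],80+235*np.sin(al)+6*np.cos(al)]
    print(np.degrees(al),T.round(1),proj("top",T).round(1),proj("scene",T).round(1))
E
```

```text
front edge x= [1.86242262e-02 5.68118348e+02] yaw deg -1.0669662085726102 35 0.5300918944327937
lock hole [529.74696653 -77.59860995  73.2       ]
front edge x at lock y 566.6731341652492
baseL [564.4976152   93.36705587  45.        ]
baseR [ 561.82051135 -139.77455006   45.        ]
jig [667.67995042 -24.47024587] lock(jig) x -148.91976516038335
hinge [772.66174492 -26.42545057]
42.0 [603.2  36.7 241.7] [182.6 302. ] [160.8 322.6]
44.0 [608.9  36.6 247.6] [180.  301.9] [159.7 321. ]
46.0 [614.9  36.5 253.2] [177.3 301.9] [158.6 319.3]
48.00000000000001 [621.   36.4 258.7] [174.5 301.8] [157.6 317.5]
50.0 [627.3  36.3 263.9] [171.7 301.8] [156.6 315.7]
0.0 [538.8  37.9  86. ] [214.2 303.9] [193.3 339.2]
```

Call:
{"fn": "move_arm", "kwargs": {"increments": [{"tz":-4,"rz":7.27,"gripper":-1},{"tz":-4,"rz":7.27,"gripper":-1},{"tx":2.8,"ty":-4},{"tx":2.8,"ty":-4},{"tx":2.8,"ty":-4},{"tx":2.8,"ty":-4},{"tx":2.8,"ty":-4},{"tx":2.8,"ty":-4},{"tx":2.8,"ty":-4},{"tx":2.8,"ty":-4},{"tx":2.8,"ty":-4},{"tx":2.8,"ty":-4}], "squeeze": 40}}

```text
invalid input
```

Call:
{"fn": "move_arm", "kwargs": {"increments": [{"tx":0,"ty":0,"tz":-4.0,"rx":0,"ry":0,"rz":7.27,"gripper":-1}]}}

```text
clock: 1.1
eef_pos: [156.2, -602.0, 266.5]
tcp_rot: [-3.132, 0.001, 0.126]
contact_force: [0.1, -0.5, 0.0]
opening: 0.852
```

Call:
{"fn": "move_arm", "kwargs": {"increments": [{"tx":0,"ty":0,"tz":-4,"rx":0,"ry":0,"rz":7.27,"gripper":-1},{"tx":2.8,"ty":-4,"tz":0,"rx":0,"ry":0,"rz":0,"gripper":-1},{"tx":2.8,"ty":-4,"tz":0,"rx":0,"ry":0,"rz":0,"gripper":-1},{"tx":2.8,"ty":-4,"tz":0,"rx":0,"ry":0,"rz":0,"gripper":-1},{"tx":2.8,"ty":-4,"tz":0,"rx":0,"ry":0,"rz":0,"gripper":-1},{"tx":2.8,"ty":-4,"tz":0,"rx":0,"ry":0,"rz":0,"gripper":-1},{"tx":2.8,"ty":-4,"tz":0,"rx":0,"ry":0,"rz":0,"gripper":-1},{"tx":2.8,"ty":-4,"tz":0,"rx":0,"ry":0,"rz":0,"gripper":-1},{"tx":2.8,"ty":-4,"tz":0,"rx":0,"ry":0,"rz":0,"gripper":-1},{"tx":2.8,"ty":-4,"tz":0,"rx":0,"ry":0,"rz":0,"gripper":-1},{"tx":2.8,"ty":-4,"tz":0,"rx":0,"ry":0,"rz":0,"gripper":-1}]}}

```text
clock: 2.2
eef_pos: [437.8, -203.2, 311.7]
tcp_rot: [3.141, -0.001, -0.0]
contact_force: [1.0, 0.3, 0.3]
opening: -0.003
```

Call:
{"fn": "move_arm", "kwargs": {"increments": [{"tx":2.7,"ty":-3.45,"tz":0,"rx":0,"ry":0,"rz":0,"gripper":-1},{"tx":2.7,"ty":-3.45,"tz":0,"rx":0,"ry":0,"rz":0,"gripper":-1},{"tx":2.7,"ty":-3.45,"tz":0,"rx":0,"ry":0,"rz":0,"gripper":-1},{"tx":2.7,"ty":-3.45,"tz":0,"rx":0,"ry":0,"rz":0,"gripper":-1},{"tx":2.7,"ty":-3.45,"tz":0,"rx":0,"ry":0,"rz":0,"gripper":-1},{"tx":2.7,"ty":-3.45,"tz":0,"rx":0,"ry":0,"rz":0,"gripper":-1},{"tx":2.7,"ty":-3.45,"tz":0,"rx":0,"ry":0,"rz":0,"gripper":-1},{"tx":0,"ty":0,"tz":2.2,"rx":0,"ry":0,"rz":0,"gripper":-1},{"tx":0,"ty":0,"tz":2.2,"rx":0,"ry":0,"rz":0,"gripper":-1}]}}

```text
clock: 3.1
eef_pos: [626.9, 38.0, 266.9]
tcp_rot: [-3.142, -0.001, 0.002]
contact_force: [-0.2, -1.0, -1.0]
opening: -0.0
```

Run:
```python
from h import *
p,d=r.grab_frame("scene"); cv2.imwrite("pics/s1.png",cv2.resize(p[90:250,220:400,::-1],None,fx=4,fy=3.7,interpolation=cv2.INTER_CUBIC))
```

```text
(no output)
```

View pics/s1.png

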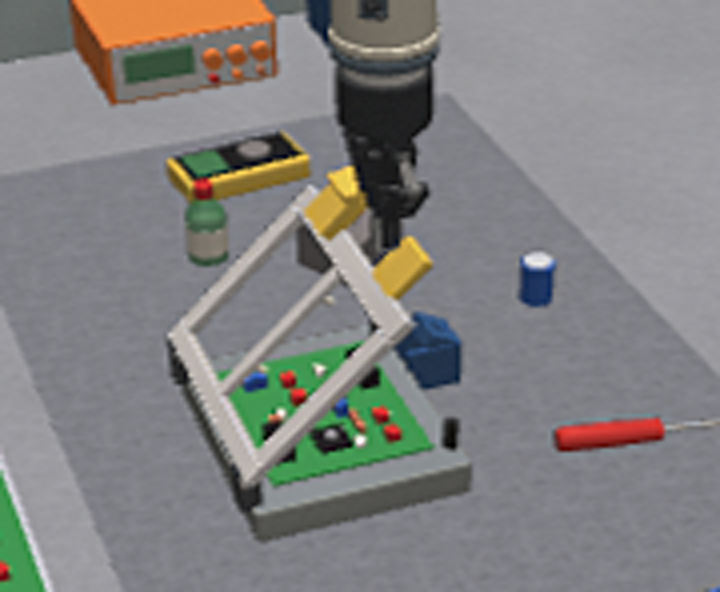

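Call:
{"fn": "move_arm", "kwargs": {"increments": [{"tx":0,"ty":0,"tz":0.7,"rx":0,"ry":0,"rz":0,"gripper":-1},{"tx":0,"ty":0,"tz":0.7,"rx":0,"ry":0,"rz":0,"gripper":-1},{"tx":-0.87,"ty":0,"tz":0.87,"rx":0,"ry":0,"rz":0,"gripper":-1},{"tx":-0.87,"ty":0,"tz":0.87,"rx":0,"ry":0,"rz":0,"gripper":-1},{"tx":-0.8,"ty":0,"tz":0.96,"rx":0,"ry":0,"rz":0,"gripper":-1},{"tx":-0.8,"ty":0,"tz":0.96,"rx":0,"ry":0,"rz":0,"gripper":-1},{"tx":-0.7,"ty":0,"tz":1.04,"rx":0,"ry":0,"rz":0,"gripper":-1},{"tx":-0.7,"ty":0,"tz":1.04,"rx":0,"ry":0,"rz":0,"gripper":-1}]}}

```text
clock: 3.95
eef_pos: [577.8, 36.5, 195.2]
tcp_rot: [-3.142, -0.0, -0.0]
contact_force: [2.6, 0.6, 0.1]
opening: -0.003
```

Run:
```python
from h import *
p,d=r.grab_frame("scene"); cv2.imwrite("pics/s2.png",cv2.resize(p[90:250,220:400,::-1],None,fx=4,fy=3.7,interpolation=cv2.INTER_CUBIC))
print(r.sense()["contact_force"])
```

```text
[-0.99728415 -0.35416952 -1.81730818]
```

View pics/s2.png

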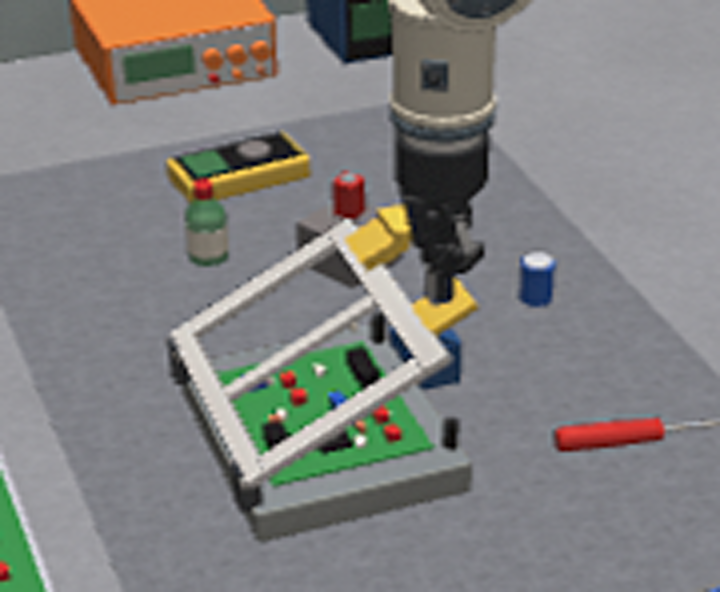

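Call:
{"fn": "move_arm", "kwargs": {"increments": [{"tx":-0.65,"ty":0,"tz":1.1,"rx":0,"ry":0,"rz":0,"gripper":-1},{"tx":-0.65,"ty":0,"tz":1.1,"rx":0,"ry":0,"rz":0,"gripper":-1},{"tx":-0.5,"ty":0,"tz":1.15,"rx":0,"ry":0,"rz":0,"gripper":-1},{"tx":-0.5,"ty":0,"tz":1.15,"rx":0,"ry":0,"rz":0,"gripper":-1},{"tx":-0.35,"ty":0,"tz":1.2,"rx":0,"ry":0,"rz":0,"gripper":-1},{"tx":-0.35,"ty":0,"tz":1.2,"rx":0,"ry":0,"rz":0,"gripper":-1},{"tx":-0.2,"ty":0,"tz":1.0,"rx":0,"ry":0,"rz":0,"gripper":-1},{"tx":-0.2,"ty":0,"tz":1.0,"rx":0,"ry":0,"rz":0,"gripper":-1},{"tx":-0.1,"ty":0,"tz":0.8,"rx":0,"ry":0,"rz":0,"gripper":-1},{"tx":0,"ty":0,"tz":0.7,"rx":0,"ry":0,"rz":0,"gripper":-1},{"tx":0,"ty":0,"tz":0.3,"rx":0,"ry":0,"rz":0,"gripper":-1}]}}

```text
clock: 5.1
eef_pos: [542.9, 36.5, 88.0]
tcp_rot: [3.142, 0.001, 0.0]
contact_force: [-1.0, 0.3, 1.4]
opening: -0.001
```

Call:
{"fn": "move_arm", "kwargs": {"increments": [{"tx":0,"ty":0,"tz":0.2,"rx":0,"ry":0,"rz":0,"gripper":-1},{"tx":0,"ty":0,"tz":0.15,"rx":0,"ry":0,"rz":0,"gripper":-1},{"tx":0,"ty":0,"tz":0,"rx":0,"ry":0,"rz":0,"gripper":-1}]}}

```text
clock: 5.4
eef_pos: [543.3, 36.5, 86.0]
tcp_rot: [3.142, 0.0, 0.0]
contact_force: [-4.3, -0.1, 6.7]
opening: -0.001
```

Call:
{"fn": "move_arm", "kwargs": {"increments": [{"tx":0,"ty":0,"tz":0.15,"rx":0,"ry":0,"rz":0,"gripper":-1},{"tx":0,"ty":0,"tz":0,"rx":0,"ry":0,"rz":0,"gripper":-1}]}}

```text
clock: 5.6
eef_pos: [543.4, 36.5, 85.8]
tcp_rot: [3.142, 0.0, 0.0]
contact_force: [-9.0, -1.4, 23.8]
opening: 0.004
```

Call:
{"fn": "move_arm", "kwargs": {"increments": [{"tx":0,"ty":0,"tz":-4,"rx":0,"ry":0,"rz":0,"gripper":-1},{"tx":0,"ty":0,"tz":-4,"rx":0,"ry":0,"rz":0,"gripper":-1},{"tx":0,"ty":0,"tz":-4,"rx":0,"ry":0,"rz":0,"gripper":-1},{"tx":-0.26,"ty":4.4,"tz":0,"rx":0,"ry":0,"rz":0,"gripper":0.1},{"tx":-0.26,"ty":4.4,"tz":0,"rx":0,"ry":0,"rz":0,"gripper":0.1},{"tx":-0.26,"ty":4.4,"tz":0,"rx":0,"ry":0,"rz":0,"gripper":0.1},{"tx":-0.26,"ty":4.4,"tz":0,"rx":0,"ry":0,"rz":0,"gripper":0.1},{"tx":-0.26,"ty":4.4,"tz":0,"rx":0,"ry":0,"rz":0,"gripper":0.1},{"tx":-0.26,"ty":4.4,"tz":0,"rx":0,"ry":0,"rz":0,"gripper":0.1}]}}

```text
clock: 6.5
eef_pos: [527.7, -229.4, 204.3]
tcp_rot: [3.141, -0.001, -0.0]
contact_force: [1.2, 0.2, 0.8]
opening: 0.552
```

Run:
```python
from h import *
ims=[]
for n in ("scene","top"):
    p,d=r.grab_frame(n); cv2.imwrite(f"pics/{n}3.png",p[:,:,::-1]); np.save(f"{n}3_d.npy",d)
    for q in ("pin","pin_shoulder","lid_eye"): print(n,q,[(np.round(a["location"],1).tolist(),round(a["confidence"],2)) for a in r.place_of(q,n)[:2]])
    c=p[100:230,260:400] if n=="scene" else p[150:250,300:440]
    ims.append(cv2.resize(c[:,:,::-1],(560,int(560*c.shape[0]/c.shape[1])),interpolation=cv2.INTER_CUBIC)[:400])
    im=p.astype(int); P=cloud(n,d)
    m=(im[...,0]>im[...,1]+70)&(im[...,0]>im[...,2]+70)&(np.hypot(P[...,0]-523,P[...,1]+314)<45)
    rr,cc=np.nonzero(m); Q=P[m]; print(n,"red px",len(rr),rr.min(),rr.max(),cc.min(),cc.max(),np.median(Q,0).round(1), Q[Q[:,2]>100].mean(0).round(1))
    print("proj grip top (523,-316,111)",proj(n,[523,-316,111]),"eye",proj(n,[517.5,-77.5,94]))
a,b=ims; h=max(len(a),len(b)); 
cv2.imwrite("pics/c3.png",cv2.resize(np.hstack([np.pad(x,((0,h-len(x)),(0,0),(0,0))) for x in ims]),None,fx=.71,fy=.71))
d=np.load("top_d.npy");P=cloud("top",d); p=cv2.imread("pics/top0.png").astype(int)
m=(P[...,2]>105)&(np.hypot(P[...,0]-523,P[...,1]+314)<40); print("top face",P[m].mean(0),P[m].min(0),P[m].max(0),cv2.minAreaRect(P[m][:,:2].astype(np.float32)))
```

```text
scene pin [([155.8, 307.7], 0.51)]
scene pin_shoulder [([148.2, 305.6], 0.53)]
scene lid_eye [([172.1, 332.0], 0.69)]
scene red px 61 136 148 304 310 [ 529.3 -309.9   95.7] [ 528.6 -309.2  109.9]
proj grip top (523,-316,111) [138.08091605 307.80892338] eye [172.59262827 331.92117975]
top pin [([219.3, 414.5], 0.49)]
top pin_shoulder [([215.3, 305.6], 0.64), ([219.3, 420.1], 0.49)]
top lid_eye [([221.7, 341.2], 0.92), ([209.3, 162.4], 0.52)]
top red px 34 217 222 418 428 [ 516.6 -316.2  109.4] [ 517.3 -320.2  109.7]
proj grip top (523,-316,111) [217.82235191 422.27043536] eye [220.65944083 341.83640143]
top face [ 525.4883025  -318.33233488  111.42939529] [ 510.47653761 -333.08909443  105.18331158] [ 540.70580636 -302.89265016  117.99749605] ((525.9901123046875, -319.1107482910156), (25.37805938720703, 26.426544189453125), 38.15035629272461)
```

View pics/c3.png

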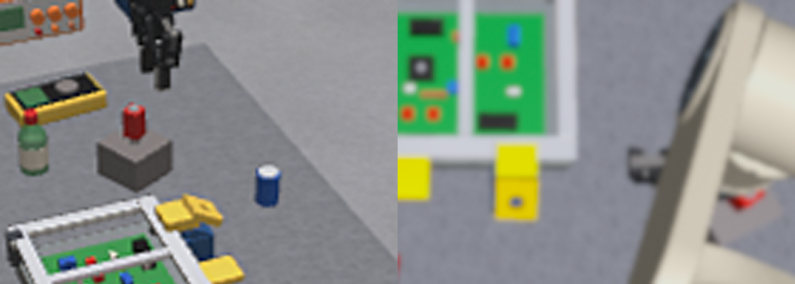

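Call:
{"fn": "move_arm", "kwargs": {"increments": [{"tx":-0.1,"ty":4.6,"tz":0,"rx":0,"ry":0,"rz":0,"gripper":0.2},{"tx":-0.1,"ty":4.55,"tz":0,"rx":0,"ry":0,"rz":0,"gripper":0.2},{"tx":0,"ty":0,"tz":1,"rx":0,"ry":0,"rz":-7,"gripper":0.2},{"tx":0,"ty":0,"tz":1,"rx":0,"ry":0,"rz":-7,"gripper":0.2},{"tx":0,"ty":0,"tz":1,"rx":0,"ry":0,"rz":-7,"gripper":0.2},{"tx":0,"ty":0,"tz":1,"rx":0,"ry":0,"rz":-7,"gripper":0.2},{"tx":0,"ty":0,"tz":2.5,"rx":0,"ry":0,"rz":0,"gripper":0.2},{"tx":0,"ty":0,"tz":1.5,"rx":0,"ry":0,"rz":0,"gripper":0.2},{"tx":0,"ty":0,"tz":0,"rx":0,"ry":0,"rz":0,"gripper":0.2}]}}

```text
clock: 7.8
eef_pos: [524.8, -317.3, 121.7]
tcp_rot: [-3.138, 0.002, 0.489]
contact_force: [-0.6, -0.4, -0.3]
opening: 0.603
```

Run:
```python
from h import *
ims=[]
for n in ("scene","top"):
    p,d=r.grab_frame(n)
    X=r.sense()["eef_pos"]; a,b=proj(n,X); a,b=int(a),int(b); c=p[a-30:a+40,b-45:b+45]
    ims.append(cv2.resize(c[:,:,::-1],(396,308),interpolation=cv2.INTER_CUBIC)); print(proj(n,X))
cv2.imwrite("pics/c4.png",np.hstack(ims)); print(r.sense()["eef_pos"])
```

```text
[135.43745633 307.0074082 ]
[216.19994517 424.2861656 ]
[ 526.1740697  -318.49698137  124.03257161]
```

View pics/c4.png

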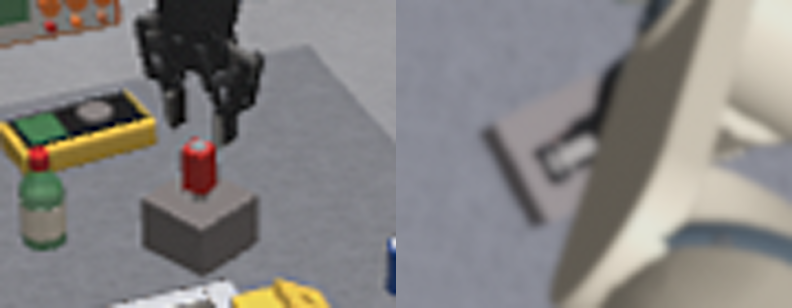

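Call:
{"fn": "move_arm", "kwargs": {"increments": [{"tx":0,"ty":0,"tz":1.6,"rx":0,"ry":0,"rz":0,"gripper":0.2},{"tx":0,"ty":0,"tz":1.6,"rx":0,"ry":0,"rz":0,"gripper":0.2},{"tx":0,"ty":0,"tz":1.5,"rx":0,"ry":0,"rz":0,"gripper":0.2},{"tx":0,"ty":0,"tz":0,"rx":0,"ry":0,"rz":0,"gripper":0.2},{"tx":0,"ty":0,"tz":0,"rx":0,"ry":0,"rz":0,"gripper":-0.5},{"tx":0,"ty":0,"tz":0,"rx":0,"ry":0,"rz":0,"gripper":-0.8},{"tx":0,"ty":0,"tz":0,"rx":0,"ry":0,"rz":0,"gripper":-1},{"tx":0,"ty":0,"tz":0,"rx":0,"ry":0,"rz":0,"gripper":-1},{"tx":0,"ty":0,"tz":0,"rx":0,"ry":0,"rz":0,"gripper":-1}], "squeeze": 60}}

```text
clock: 8.8
eef_pos: [526.3, -319.2, 77.4]
tcp_rot: [3.141, -0.001, 0.489]
contact_force: [-0.3, -0.5, 2.0]
opening: 0.294
```

Call:
{"fn": "move_arm", "kwargs": {"increments": [{"tx":0,"ty":0,"tz":-3,"rx":0,"ry":0,"rz":0,"gripper":-1},{"tx":0,"ty":0,"tz":-3,"rx":0,"ry":0,"rz":7.27,"gripper":-1},{"tx":0,"ty":0,"tz":-3,"rx":0,"ry":0,"rz":7.27,"gripper":-1},{"tx":0,"ty":0,"tz":-3,"rx":0,"ry":0,"rz":7.27,"gripper":-1},{"tx":0,"ty":0,"tz":-3,"rx":0,"ry":0,"rz":7.27,"gripper":-1},{"tx":-1.14,"ty":-4.03,"tz":0,"rx":0,"ry":0,"rz":0,"gripper":-1},{"tx":-1.14,"ty":-4.03,"tz":0,"rx":0,"ry":0,"rz":0,"gripper":-1},{"tx":-1.14,"ty":-4.03,"tz":0,"rx":0,"ry":0,"rz":0,"gripper":-1},{"tx":-1.14,"ty":-4.03,"tz":0,"rx":0,"ry":0,"rz":0,"gripper":-1},{"tx":-1.14,"ty":-4.03,"tz":0,"rx":0,"ry":0,"rz":0,"gripper":-1},{"tx":-1.14,"ty":-4.03,"tz":0,"rx":0,"ry":0,"rz":0,"gripper":-1}]}}

```text
clock: 9.9
eef_pos: [461.2, -74.5, 227.0]
tcp_rot: [-3.141, -0.0, -0.019]
contact_force: [0.2, 0.0, -1.2]
opening: 0.293
```

Call:
{"fn": "move_arm", "kwargs": {"increments": [{"tx":0,"ty":0,"tz":0,"rx":0,"ry":7.5,"rz":0,"gripper":-1},{"tx":0,"ty":0,"tz":0,"rx":0,"ry":7.5,"rz":0,"gripper":-1},{"tx":0,"ty":0,"tz":0,"rx":0,"ry":7.5,"rz":0,"gripper":-1},{"tx":0,"ty":0,"tz":0,"rx":0,"ry":7.5,"rz":0,"gripper":-1},{"tx":0,"ty":0,"tz":0,"rx":0,"ry":0,"rz":0,"gripper":-1},{"tx":0,"ty":0,"tz":0,"rx":0,"ry":0,"rz":0,"gripper":-1}]}}

```text
clock: 10.5
eef_pos: [461.8, -76.0, 227.2]
tcp_rot: [-3.141, -0.521, -0.02]
contact_force: [1.1, -0.5, -0.8]
opening: 0.291
```

Run:
```python
from h import *
from scipy.spatial.transform import Rotation as Ro
s=r.sense(); X=s["eef_pos"]; M=Ro.from_euler("xyz",s["tcp_rot"]).as_matrix(); tip=X+71*M[:,2]
print(X,M.round(3),"tip",tip,s["opening"],s["qpos"].round(2))
ims=[]
for n in ("scene","top"):
    p,d=r.grab_frame(n); cv2.imwrite(f"pics/{n}5.png",p[:,:,::-1]); np.save(f"{n}5_d.npy",d)
    a,b=proj(n,tip); print(n,"tip pred",a,b)
    for q in ("pin_tip","pin_shoulder","lid_eye"): print(n,q,[(np.round(v["location"],1).tolist(),round(v["confidence"],2)) for v in r.place_of(q,n)[:2]])
    a,b=int(a),int(b); c=p[a-30:a+32,b-35:b+35]; print(a-30,b-35)
    ims.append(cv2.resize(c[:,:,::-1],(399,353),interpolation=cv2.INTER_CUBIC))
cv2.imwrite("pics/c5.png",np.hstack(ims))
```

```text
[461.84250073 -75.97403341 227.17154571] [[ 0.867 -0.019  0.498]
 [-0.017 -1.    -0.009]
 [ 0.498 -0.001 -0.867]] tip [497.17203641 -76.62338724 165.58906242] 0.29074669589921837 [-0.25 -0.12  2.31  0.26  0.46  1.14]
scene tip pred 155.6445356846446 337.451594075138
scene pin_tip [([156.5, 338.9], 0.45)]
scene pin_shoulder [([144.4, 345.7], 0.55)]
scene lid_eye [([154.6, 335.3], 0.75), ([172.8, 331.3], 0.69)]
125 302
top tip pred 224.8655483711312 343.1712068671154
top pin_tip [([225.3, 343.2], 0.61), ([230.1, 204.7], 0.43)]
top pin_shoulder [([237.4, 345.1], 0.63), ([230.1, 207.3], 0.24)]
top lid_eye [([222.4, 341.9], 0.9)]
194 308
```

View pics/c5.png

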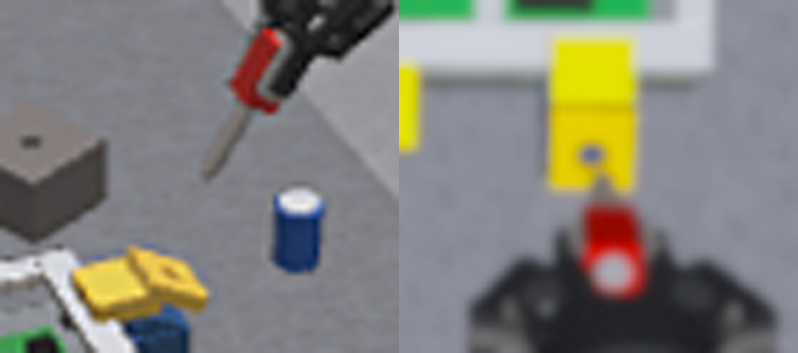

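Call:
{"fn": "move_arm", "kwargs": {"increments": [{"tx":-1.0,"ty":0,"tz":2.0,"rx":0,"ry":0,"rz":0,"gripper":-1},{"tx":-0.98,"ty":0,"tz":2.0,"rx":0,"ry":0,"rz":0,"gripper":-1},{"tx":0,"ty":0,"tz":1.5,"rx":0,"ry":0,"rz":0,"gripper":-1},{"tx":0,"ty":0,"tz":0.6,"rx":0,"ry":0,"rz":0,"gripper":-1},{"tx":0,"ty":0,"tz":0,"rx":0,"ry":0,"rz":0,"gripper":-1},{"tx":0,"ty":0,"tz":0,"rx":0,"ry":0,"rz":0,"gripper":-1}]}}

```text
clock: 11.5
eef_pos: [475.7, -76.2, 164.5]
tcp_rot: [-3.141, -0.524, -0.019]
contact_force: [0.1, -0.9, -1.0]
opening: 0.292
```

Run:
```python
from h import *
from scipy.spatial.transform import Rotation as Ro
s=r.sense(); X=s["eef_pos"]; M=Ro.from_euler("xyz",s["tcp_rot"]).as_matrix(); tip=X+71*M[:,2]
print(X,"tip",tip,s["contact_force"])
ims=[]
zl=np.array([-.5,.009,.866])
for n in ("scene","top"):
    p,d=r.grab_frame(n); cv2.imwrite(f"pics/{n}6.png",p[:,:,::-1])
    a,b=proj(n,tip); print(n,"tip pred",a,b)
    for q in ("pin_tip","lid_eye"): print(n,q,[(np.round(v["location"],1).tolist(),round(v["confidence"],2)) for v in r.place_of(q,n)[:2]])
    a,b=int(a),int(b); r0,c0=a-17,b-19
    k=10; out=[]
    for src in (p[:,:,::-1], cv2.imread(f"pics/{n}3.png")):
        o=cv2.resize(src[r0:r0+30,c0:c0+39],None,fx=k,fy=k,interpolation=cv2.INTER_CUBIC)
        L=np.array([515.5,-76.5,94]); 
        u=np.array([.866,-.016,.5]); v=np.array([.0187,1,0])
        t=np.linspace(0,2*np.pi,40); C=L+7.75*(np.cos(t)[:,None]*u+np.sin(t)[:,None]*v)
        px=(proj(n,C)-[r0,c0]+.5)*k
        if src is not None and len(out)==1: cv2.polylines(o,[px[:,::-1].astype(np.int32)],True,(255,0,255),1)
        q=((proj(n,tip)-[r0,c0]+.5)*k).astype(int)
        if not out: cv2.circle(o,(int(q[1]),int(q[0])),2,(255,255,0),-1)
        out.append(o)
    ims.append(np.hstack(out)); print(r0,c0)
cv2.imwrite("pics/c6.png",np.vstack(ims))
```

```text
[475.68860075 -76.17454637 164.54861879] tip [511.19228261 -76.83191041 103.06645514] [ 0.11155742 -0.93759253 -0.95558391]
scene tip pred 170.35234180515974 333.5819440846976
scene pin_tip [([199.5, 267.2], 0.66), ([170.9, 335.1], 0.65)]
scene lid_eye [([172.3, 331.1], 0.56)]
153 314
top tip pred 222.39928960524668 341.8286565159033
top pin_tip [([221.0, 342.7], 0.56)]
top lid_eye [([221.3, 342.4], 0.78)]
205 322
```

View pics/c6.png

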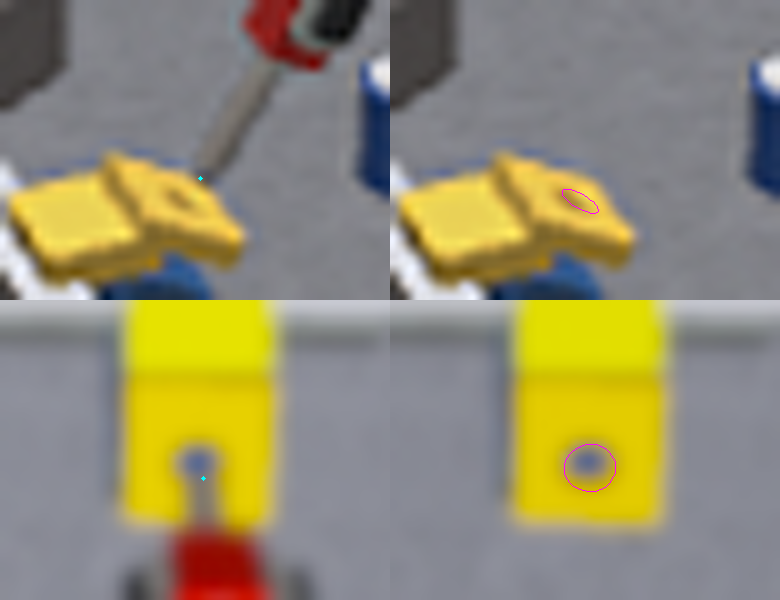

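Call:
{"fn": "move_arm", "kwargs": {"increments": [{"tx":0.03,"ty":-0.09,"tz":0,"rx":0,"ry":0,"rz":0,"gripper":-1},{"tx":0,"ty":0,"tz":0.6,"rx":0,"ry":0,"rz":0,"gripper":-1},{"tx":0,"ty":0,"tz":0.5,"rx":0,"ry":0,"rz":0,"gripper":-1},{"tx":0,"ty":0,"tz":0.5,"rx":0,"ry":0,"rz":0,"gripper":-1},{"tx":0,"ty":0,"tz":0.4,"rx":0,"ry":0,"rz":0,"gripper":-1},{"tx":0,"ty":0,"tz":0,"rx":0,"ry":0,"rz":0,"gripper":-1}]}}

```text
clock: 12.4
eef_pos: [485.6, -75.4, 146.2]
tcp_rot: [-3.141, -0.522, -0.019]
contact_force: [-0.3, 0.1, -1.9]
opening: 0.299
```

Call:
{"fn": "move_arm", "kwargs": {"increments": [{"tx":0,"ty":0,"tz":0.4,"rx":0,"ry":0,"rz":0,"gripper":-1},{"tx":0,"ty":0,"tz":0.4,"rx":0,"ry":0,"rz":0,"gripper":-1},{"tx":0,"ty":0,"tz":0.4,"rx":0,"ry":0,"rz":0,"gripper":-1},{"tx":0,"ty":0,"tz":0.4,"rx":0,"ry":0,"rz":0,"gripper":-1},{"tx":0,"ty":0,"tz":0,"rx":0,"ry":0,"rz":0,"gripper":-1}]}}

```text
clock: 12.9
eef_pos: [493.7, -75.6, 132.6]
tcp_rot: [-3.141, -0.523, -0.019]
contact_force: [0.1, 1.3, -1.2]
opening: 0.298
```

Tip is at about −26 mm with no resistance; continuing.

Call:
{"fn": "move_arm", "kwargs": {"increments": [{"tx":0,"ty":0,"tz":0.3,"rx":0,"ry":0,"rz":0,"gripper":-1},{"tx":0,"ty":0,"tz":0.3,"rx":0,"ry":0,"rz":0,"gripper":-1},{"tx":0,"ty":0,"tz":0.3,"rx":0,"ry":0,"rz":0,"gripper":-1},{"tx":0,"ty":0,"tz":0.3,"rx":0,"ry":0,"rz":0,"gripper":-1},{"tx":0,"ty":0,"tz":0,"rx":0,"ry":0,"rz":0,"gripper":-1}]}}

```text
clock: 13.4
eef_pos: [499.7, -75.7, 122.4]
tcp_rot: [-3.141, -0.523, -0.019]
contact_force: [-0.0, 0.3, -1.6]
opening: 0.296
```

Call:
{"fn": "move_arm", "kwargs": {"increments": [{"tx":0,"ty":0,"tz":0.4,"rx":0,"ry":0,"rz":0,"gripper":-1},{"tx":0,"ty":0,"tz":0.4,"rx":0,"ry":0,"rz":0,"gripper":-1},{"tx":0,"ty":0,"tz":0.4,"rx":0,"ry":0,"rz":0,"gripper":-1},{"tx":0,"ty":0,"tz":0.3,"rx":0,"ry":0,"rz":0,"gripper":-1},{"tx":0,"ty":0,"tz":0.2,"rx":0,"ry":0,"rz":0,"gripper":-1},{"tx":0,"ty":0,"tz":0,"rx":0,"ry":0,"rz":0,"gripper":-1}]}}

```text
clock: 14.0
eef_pos: [508.2, -75.9, 107.8]
tcp_rot: [-3.141, -0.523, -0.019]
contact_force: [-0.1, -0.3, -1.2]
opening: 0.296
```

Call:
{"fn": "move_arm", "kwargs": {"increments": [{"tx":0,"ty":0,"tz":0.15,"rx":0,"ry":0,"rz":0,"gripper":-1},{"tx":0,"ty":0,"tz":0.15,"rx":0,"ry":0,"rz":0,"gripper":-1},{"tx":0,"ty":0,"tz":0,"rx":0,"ry":0,"rz":0,"gripper":-1}]}}

```text
clock: 14.3
eef_pos: [509.7, -75.9, 105.3]
tcp_rot: [-3.142, -0.524, -0.019]
contact_force: [0.6, -0.5, -1.7]
opening: 0.294
```

Call:
{"fn": "move_arm", "kwargs": {"increments": [{"tx":0,"ty":0,"tz":0.1,"rx":0,"ry":0,"rz":0,"gripper":-1},{"tx":0,"ty":0,"tz":0.1,"rx":0,"ry":0,"rz":0,"gripper":-1},{"tx":0,"ty":0,"tz":0,"rx":0,"ry":0,"rz":0,"gripper":-1}]}}

```text
clock: 14.6
eef_pos: [510.6, -75.9, 104.0]
tcp_rot: [3.142, -0.524, -0.019]
contact_force: [-6.8, 0.8, 9.0]
opening: 0.294
```

Call:
{"fn": "move_arm", "kwargs": {"increments": [{"tx":0,"ty":0,"tz":0.1,"rx":0,"ry":0,"rz":0,"gripper":-1},{"tx":0,"ty":0,"tz":0,"rx":0,"ry":0,"rz":0,"gripper":-1}]}}

```text
clock: 14.8
eef_pos: [510.6, -76.0, 103.8]
tcp_rot: [3.141, -0.525, -0.019]
contact_force: [-19.7, 0.8, 30.5]
opening: 0.295
```

Call:
{"fn": "move_arm", "kwargs": {"increments": [{"tx":0,"ty":0,"tz":-0.15,"rx":0,"ry":0,"rz":0,"gripper":-1},{"tx":0,"ty":0,"tz":0,"rx":0,"ry":0,"rz":0,"gripper":-1},{"tx":0,"ty":0,"tz":0,"rx":0,"ry":0,"rz":0,"gripper":0.1},{"tx":0,"ty":0,"tz":0,"rx":0,"ry":0,"rz":0,"gripper":0.1},{"tx":0,"ty":0,"tz":0,"rx":0,"ry":0,"rz":0,"gripper":0.1},{"tx":0,"ty":0,"tz":0,"rx":0,"ry":0,"rz":0,"gripper":0.1},{"tx":0,"ty":0,"tz":-1,"rx":0,"ry":0,"rz":0,"gripper":0.1},{"tx":0,"ty":0,"tz":-2,"rx":0,"ry":0,"rz":0,"gripper":0.1},{"tx":0,"ty":0,"tz":-3,"rx":0,"ry":0,"rz":0,"gripper":0.1},{"tx":0,"ty":0,"tz":-3,"rx":0,"ry":0,"rz":0,"gripper":0.1},{"tx":0,"ty":0,"tz":-3,"rx":0,"ry":0,"rz":0,"gripper":0.1},{"tx":0,"ty":0,"tz":0,"rx":0,"ry":0,"rz":0,"gripper":0.1}]}}

```text
clock: 16.0
eef_pos: [450.8, -75.2, 211.2]
tcp_rot: [3.14, -0.529, -0.018]
contact_force: [0.5, 0.6, 0.2]
opening: 0.549
```

Run:
```python
from h import *
ims=[]
L=np.array([515.8,-76,94]); zl=np.array([-.5,.009,.866])
for n in ("scene","top"):
    p,d=r.grab_frame(n); a,b=proj(n,L+50*zl).astype(int); 
    print(n,"pred shoulder",proj(n,L),[(np.round(v["location"],1).tolist(),round(v["confidence"],2)) for v in r.place_of("pin_shoulder",n)[:2]], "top",proj(n,L+45*zl),(a-30,b-35))
    ims.append(cv2.resize(p[a-30:a+40,b-35:b+35,::-1],(399,399),interpolation=cv2.INTER_CUBIC))
cv2.imwrite("pics/c7.png",np.hstack(ims)); s=r.sense(); print(s["contact_force"],np.abs(s["qvel"]).max())
```

```text
scene pred shoulder [172.70984687 332.49579319] [([172.0, 329.0], 0.47)] top [162.91157628 338.29726282] (np.int64(131), np.int64(303))
top pred shoulder [221.22000175 341.34906533] [([222.4, 340.7], 0.64)] top [227.36831989 342.11910266] (np.int64(198), np.int64(307))
[ 0.19297886 -0.30115897 -1.20921211] 0.017292581878200004
```

View pics/c7.png

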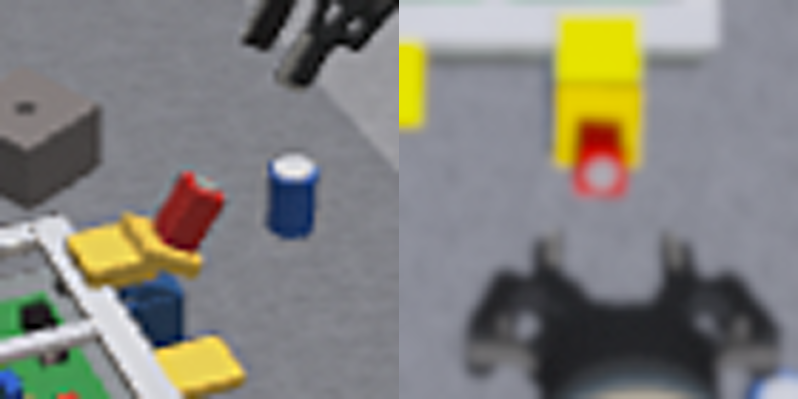

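The pin is seated on the lug, released, and the lid is shut. The gripper is clear, so I'm handing the job in.

```bash
python3 -c "
from rig import r
print(r.sign_off())"
```

```text
the job is handed in; nothing more can be done
None
```

I pressed the lid shut at the tab, took the pin from its stand and pushed it through the eye and the lock block until its grip met the lug. I then released it, backed the gripper off along the hole's axis and handed the job in at about 16 s of the 56 s allowed.

**Last checks:**
- **Lid:** the tab stopped at 86 mm, the height given for the shut lid, under about 24 N. In the final pictures the lid is still level.
- **Pin:** it slid in with no measurable resistance, then met a firm stop of about 36 N where I expected the seat. The final pictures show the red grip resting on the lug, leaning with the hole, and the fingers clear of it.
- **Bystanders:** nothing suggests the arm touched any of the loose things. I did not measure their positions again at the end.

**What disagreed:** the network placed the pin's shoulder about 3 to 4 pixels from my prediction in the scene view, at low confidence (0.47). In the top view it was within about 1.5 pixels. Early lid-angle readings from the two cameras differed by about 3 degrees. I did not take that further, because the firm stops settled both the lid and the pin.

One move call was refused early on because rows left fields out. It cost no robot time, and I sent every field after that.

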